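Reading lens held in focus over a tuning machine

ROBOT

A 6-joint arm with a two-finger parallel gripper is mounted at the origin on the work surface. World frame = base frame: x ahead of the robot, y to its left, z up, the work surface at z = 0. Lengths are in m, angles in rad, forces in N, time in s.
With the tool pointing down it reaches from about 0.3 to 0.825 m from the base axis. Payload 5.4 kg.
Tool frame: the origin (TCP) lies at the very end of the fingers, on their centre line; the grasp point (between the pads) lies 19 mm behind it; z points along the fingers, y is the line along which they close (so a half turn about z gives the same grasp; the last joint's range is limited). The gripper opens to 92 mm and grips with 3 to 60 N. Pads are 20 mm wide; open, the fingers measure 128 mm over their backs; the gripper's body (75 mm by 189 mm) begins 69 mm behind the grasp point.
Start: joints at [-1.344, 0.158, 1.597, -0, 1.386, -0.21], TCP at [0.243, -0.521, 0.215] pointing down, gripper open.
Joint ranges: [-2.91, 2.91], [-0.94, 2.29], [0.18, 2.7], [-1.29, 4.43], [0.17, 2.64], [-3, 3]. Speed limits (rad/s): [2.57, 2.57, 3.14, 3.14, 3.14, 3.14].

INTERFACE

Orientations are given as a rotation vector (axis times angle).
In Python, from workcell import bot gives the robot as it stands. Calls block until the motion is done:
- bot.goto(position, orientation): joint-space move of the TCP to a pose.
- bot.line_to(position, rot=None, max_speed=0.15): straight line of the TCP; rot=None keeps the orientation; max_speed is the mean speed in m/s.
- bot.set_joints(angles): joint-space move.
- bot.set_gripper(opening, newtons=None): opening from 0.0 (shut) to 1.0 (fully open); newtons is the grip in N (None keeps the last); returns when the fingers have stopped.
- bot.hold(seconds).
- bot.inverse_kinematics(position, orientation): joint angles nearest the present ones, or None.
- bot.read_camera(name): name is "scene" or "top"; returns a dict with "pixels" (420x560x3 uint8, blue, green, red), "fx", "fy", "cx", "cy" (pixels), "R" (3x3) and "t" (3): a world point X has camera coordinates R X + t. Camera axes: x right, y down, z forward; pixel columns grow to the right and rows downward; lengths in m; the calibration is good to about 2 mm. A picture is of the moment at which its call begins. There is no depth.
A pose or a line that the arm cannot do raises bot.MotionError and nothing moves.
- bot.job_done(): hands the job in; it is judged then, once.
Readings, each from a call of its own:
- bot.current_clock(): time.
- bot.current_joints(): joint angles.
- bot.current_joint_vel(): joint speeds.
- bot.current_effort(): joint torques, N m.
- bot.current_ee_pos(): TCP position.
- bot.current_tool_rot(): TCP orientation.
- bot.current_contact_force(): force on the tool from outside, world axes, zero at the start.
- bot.current_ft_torque(): the same for the moment, N m.
- bot.current_opening(): opening from 0.0 (shut) to 1.0 (fully open).
- bot.current_grip_force(): force on a finger pad.
Only numpy, scipy, OpenCV 4.12 (cv2) and the standard library are available. Lean on these libraries where they do the work, as an engineer would, in place of code of your own. Each camera call takes 0.05 s, during which the arm holds its last target. There are 200 camera calls.

TASK

Swing the cream bench cabinet's door wide open by its handle and take the reading lens out of the rack on the inside of the door. Hold the lens level and centred over the tuning machine on the inspection stand, its rim at the height of the stand's pointer, and finish there, still holding it steady in the gripper with the door left open. Never drop the lens, do not touch the stand or its pointer, and leave the other things on the bench alone.

Things in the scene. Friction and masses are not known exactly. Their poses are not given: they have to be found in the camera images.
- door (a joint): opening angle of the cabinet door, rad: 0 shut (start), grows as the door swings out towards the robot, up to 1.9. The hinge is vertical, at the cabinet's left (+y) end seen from the robot; seen from above the door turns clockwise as it opens. It turns easily (a few tenths of N m) and stays where it is left
- cabinet: cream steel bench cabinet, fixed, 200 deep (x) x 270 wide (y) x 200 high; origin at the centre of its underside, front (the door) faces its own -x. It has a roof, so the rack inside can be reached only with the door open. Door top 195 above the table
- door_handle (a point): grip point on the axis of the door's vertical round steel bar handle, diameter 11, 35 in front of the door's outer face, 234 from the hinge, 168 above the table and 15 below the bar's free top; the bar's upper 37 are free all round (its posts are lower). The point turns with the door: x points square into the door, y along the door to the hinge
- door_hinge (a point): point on the vertical hinge axis, in the plane of the door's outer face, at handle height; the door panel is 15 thick and 264 wide
- rack (a point): where loupe_grip lies while the lens is in its rack on the door's inside: 63 behind the outer face, 155 from the hinge, 160 above the table; axes as door_handle. A tray (reaching 84 from the door) under the lens ring and a U cradle under the handle's end, lips 8 high; between them 77 of handle is free beside and 25 or more underneath, this point mid-gap
- loupe_grip (a point): grip point on the reading lens's wooden handle, on its axis, half-way up, near its centre of mass. The handle is 16 wide, 14 high, and runs from 52 behind this point to 40 before it. x points from the handle to the lens, z up (square to the lens) when level. It lies flat in the rack with the lens towards the hinge. About 90 g
- loupe_lens (a point): centre of the clear lens, half-way up its steel rim (outer diameter 60, 12 high), 78 along x from loupe_grip and level with it; z is the lens axis
- stand: inspection stand, fixed: aluminium base 200 (x) x 110 (y) x 10; origin at the centre of its underside. A cork block with the tuning machine sits towards its -x end; a round steel column, diameter 12 and 185 high, stands 75 from the origin along its +x and carries the sliding pointer
- part (a point): top centre of the guitar tuning machine (brass gear and post) on the stand's cork block, 45 above the table and 30 from the stand's origin along its -x
- pointer_tip (a point): tip of the thin horizontal steel pointer on the stand's column; its height (95 to 150 above the table) marks the focal height for the middle of the lens rim. It points along the stand's -x from the column, ending 45 short of the tuning machine's centre, so a centred lens rim clears it by 15. axes are the stand's
- glue: white glue bottle, bystander, diameter 40, 110 high, origin under its centre
- mug: white mug, bystander, diameter 80, 90 high, origin under its centre
- screwdriver: screwdriver, bystander, lying, about 160 long, origin under its middle
- meter: beige flat electronic tuner, bystander, 70 x 110 x 25 high, origin under its centre
- spool: steel string spool, bystander, diameter 44, 30 high, origin under its centre

How it is judged:
On the way, in this order (a step that is already met when the one before it is completed fails the run):
1. the door is swung wide open (more than 1.0 rad), with the lens still in its rack (value of joint door above 1 rad and distance between loupe_grip and rack below 0.03 m), for 0.2 s.
2. the lens is taken out of the rack in the gripper (horizontal distance between loupe_grip and rack above 0.1 m and contact force between loupe and the fingers above 0.5 N and height (world z) of loupe_lens above 0.07 m), for 0.2 s.
At the end, for the whole second after the job is handed in: for the last second the gripper alone carries the lens: its centre within 12 mm (horizontally) of the tuning machine's, mid-rim within 6 mm of the pointer tip's height, tilt under 0.12 rad, slower than 0.03 m/s, nothing of the stand touching it, door more than 0.9 rad open (horizontal distance between loupe_lens and part below 0.012 m and z of loupe_lens in the frame of pointer_tip between -0.006 and 0.006 m and angle between loupe_lens's own z axis and vertical below 0.12 rad and linear speed of loupe below 0.03 m/s and contact force between loupe and the fingers above 0.5 N and contact force between loupe and stand below 0.2 N and value of joint door above 0.9 rad); the arm keeps its last pose, push and grip.
It fails at once if the lens is dropped or laid on the bench (lens centre under 60 mm) (height (world z) of loupe_lens below 0.06 m).
It fails at once if the lens or the robot pushes on the stand or its pointer (over 1 N) (contact force between any of loupe, the fingers, the arm and stand above 1 N).
It fails at once if a bystander is moved by more than 30 mm (distance of any of glue, mug, screwdriver, meter, spool from where it was at the start of the episode above 0.03 m).
It also fails if it takes over 54 s, if anything falls off the work surface, if the arm or the gripper's body presses on something with over 40 N, if the wrist force passes 120 N, or if a joint passes its speed limit or range.

## Working session

There is one attempt and no reset: what is moved stays moved. The work goes in short steps, each a Python script; the robot and the scene stay as the last script left them, time stands still between calls to the robot, and variables do not carry over. Pictures are saved under pics/ and viewed, at most 10 in all, crops included, and the job is handed in when it is done.

```bash
ls; mkdir -p pics; python3 - <<'E'
from workcell import bot
import cv2,numpy as np,pickle
d={}
for n in("scene","top"):
    c=bot.read_camera(n);d[n]=c
    cv2.imwrite(f"pics/{n}0.png",c["pixels"])
    print(n,c["fx"],c["cx"],c["cy"],"pos",(-np.array(c["R"]).T@c["t"]).round(3),np.array(c["R"]).round(3).tolist())
pickle.dump(d,open("cam0.pkl","wb"))
print(bot.current_clock())
E
```

```text
pics
scene 459.2676065614995 281.6579451559177 211.06130176828324 pos [ 1.065 -0.935  0.839] [[0.852, 0.523, 0.016], [0.319, -0.496, -0.808], [-0.414, 0.693, -0.59]]
top 434.6240769147044 281.0778617134769 212.3407604637432 pos [ 0.45  -0.085  1.175] [[-0.027, -1.0, 0.001], [-0.995, 0.027, -0.101], [0.101, -0.004, -0.995]]
0.1
```

View pics/scene0.png

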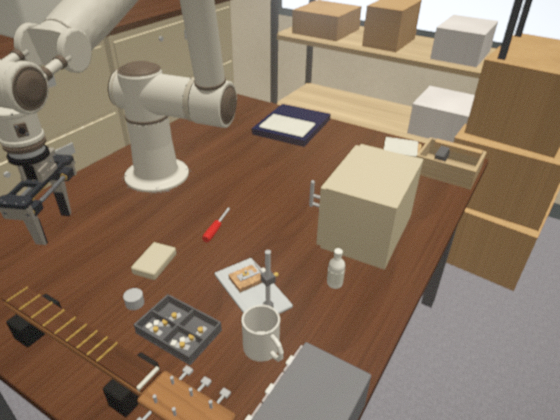

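View pics/top0.png

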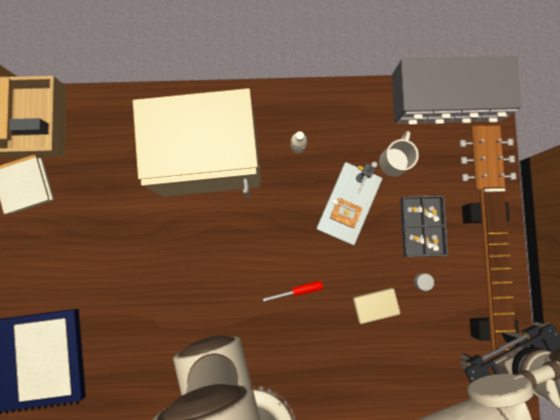

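The pictures show the cabinet in top view at about (195,135), with its handle at (246,185). The stand is at about (350,203), part at (346,211). I'll zoom in on both views to get precise features.

```bash
python3 - <<'E'
import cv2
a=cv2.imread("pics/top0.png")[84:254,126:392];cv2.imwrite("pics/topc.png",cv2.resize(a,None,fx=3,fy=3,interpolation=cv2.INTER_CUBIC))
a=cv2.imread("pics/scene0.png")[140:330,205:430];cv2.imwrite("pics/scenec.png",cv2.resize(a,None,fx=3,fy=3,interpolation=cv2.INTER_CUBIC))
E
```

```text
(no output)
```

View pics/topc.png

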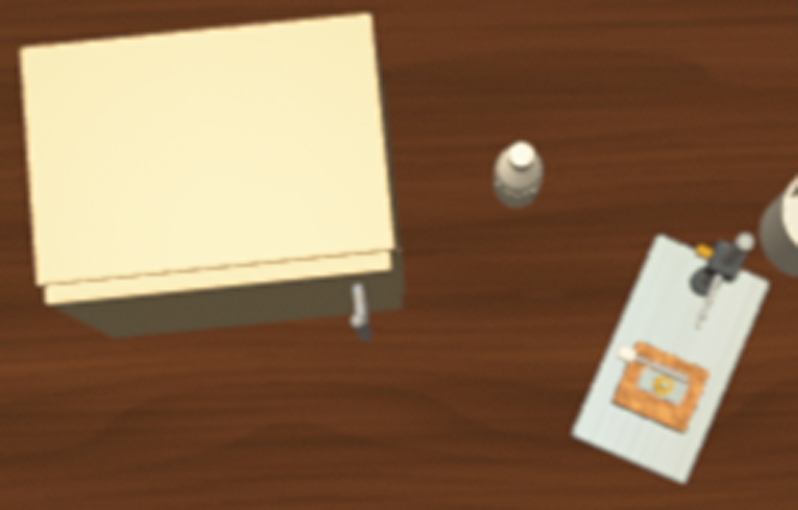

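View pics/scenec.png

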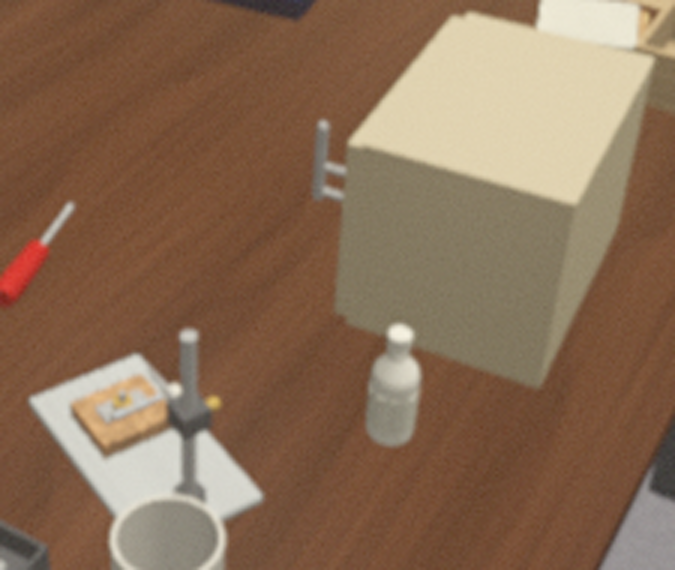

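Top crop: door's top front corners at (46,303) and (391,270), bar top at (357,287), pointer tip near (698,327). In the scene crop the pointer isn't distinct, so I'll enlarge the stand from averaged frames.

```bash
python3 - <<'E'
from workcell import bot
import cv2,numpy as np
out=[]
for n,(r,c) in dict(scene=((240,318),(210,300)),top=((158,246),(310,400))).items():
    m=np.mean([bot.read_camera(n)["pixels"].astype(float) for _ in range(8)],0)
    np.save(f"avg_{n}.npy",m)
    a=m[r[0]:r[1],c[0]:c[1]]
    a=np.clip((a-20)*1.2,0,255).astype(np.uint8)
    out.append(cv2.resize(a,(400,int(400*a.shape[0]/a.shape[1])),interpolation=cv2.INTER_CUBIC)[:346])
h=max(o.shape[0] for o in out)
img=np.zeros((391,800,3),np.uint8)
for i,o in enumerate(out): img[:o.shape[0],i*400:i*400+400]=o
# scale 4.444
cv2.imwrite("pics/stand.png",img)
E
```

```text
(no output)
```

View pics/stand.png

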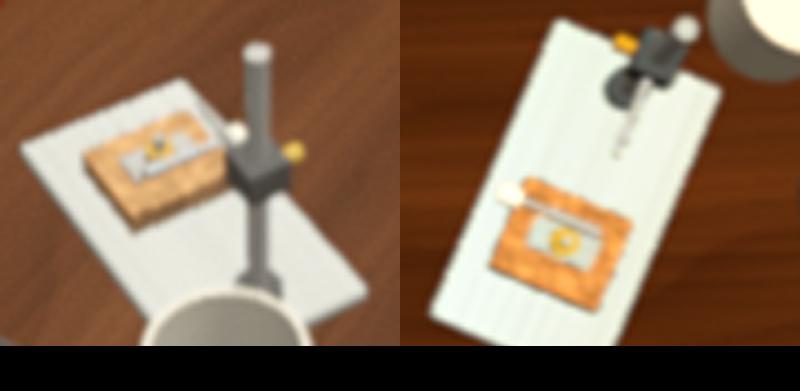

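```bash
cat > h.py <<'E'
import numpy as np,pickle
from scipy.optimize import least_squares
D=pickle.load(open("cam0.pkl","rb"))
def proj(n,X):
    c=D[n];p=np.asarray(c["R"])@np.asarray(X,float)+np.asarray(c["t"])
    return np.array([c["fx"]*p[0]/p[2]+c["cx"],c["fy"]*p[1]/p[2]+c["cy"]])
def plane(n,uv,z):
    c=D[n];R=np.asarray(c["R"]);o=-R.T@c["t"]
    d=R.T@[(uv[0]-c["cx"])/c["fx"],(uv[1]-c["cy"])/c["fy"],1]
    return o+d*(z-o[2])/d[2]
def tri(a,b):
    return least_squares(lambda X:np.r_[proj("scene",X)-a,proj("top",X)-b],[.5,0,.1])
def up(u,v,s,c0,r0): return np.array([(u+.5)/s-.5+c0,(v+.5)/s-.5+r0])
def T(p,X): 
    c,s=np.cos(p[2]),np.sin(p[2]);return np.array([p[0]+c*X[0]-s*X[1],p[1]+s*X[0]+c*X[1],X[2]])
E
cat > fit.py <<'E'
from h import *
S=lambda u,v:("scene",up(u,v,40/9,210,240)); P=lambda u,v:("top",up(u-400,v,40/9,310,158))
C=lambda u,v:("top",up(u,v,3,126,84)); SC=lambda u,v:("scene",up(u,v,3,205,140))
st=[((-.1,.055,.01),S(20,147)),((.1,-.055,.01),S(369,292)),((-.1,-.055,.01),None),((.1,.055,.01),P(557,18)),((.1,-.055,.01),P(723,92)),
((-.1,.055,.01),P(429,315)),((-.1,-.055,.01),C(687,484)),((.075,0,.185),S(257,50)),((.075,0,.185),P(686,28)),((-.1,.055,.01),C(571,436)),((.1,.055,.01),C(658,235))]
# scene: which corner is which: try mapping
st=[s for s in st if s[1] is not None and s[1][0]=="top"]
f=lambda p:np.concatenate([proj(n,T(p,X))-uv for X,(n,uv) in st])
r=least_squares(f,[.6,-.2,-.3]);p=r.x;print("stand",p.round(4),"res",f(p).round(1).tolist())
for X in [(-.1,.055,.01),(-.1,-.055,.01),(.1,.055,.01),(.1,-.055,.01),(.075,0,.185),(-.03,0,.045)]:
    for n,(s,c0,r0,o) in dict(scene=(40/9,210,240,0),top=(40/9,310,158,400)).items():
        q=proj(n,T(p,X));print(n,X,((q-[c0,r0])*s+[o,0]).round(0))
print("part meas",plane("top",P(565,242)[1],.045),plane("scene",S(158,147)[1],.045),"pred",T(p,(-.03,0,.045)))
for z in(.095,.11,.12,.13,.14,.15):
    q=T(p,(.015,0,z));b=T(p,(.065,0,z));print(z,[((proj(n,x)-[c0,r0])*40/9+[o,0]).round(0).tolist() for x in(q,b) for n,c0,r0,o in(("scene",210,240,0),("top",310,158,400))])
print("roof/door corners")
ro=[plane("top",C(*u)[1],.2) for u in((20,47),(371,13),(394,249),(37,284))]
do=[plane("top",C(*u)[1],.195) for u in((45,303),(391,270))]
for x in ro+do:print(x.round(4))
print(np.linalg.norm(ro[0]-ro[1]),np.linalg.norm(ro[1]-ro[2]),np.linalg.norm(do[0]-do[1]))
ht=tri(SC(322,123)[1],C(357,287)[1]);print("handle top",ht.x,ht.fun.round(1),plane("top",C(357,287)[1],.183),plane("scene",SC(322,123)[1],.183))
E
python3 fit.py
```

```text
stand [ 0.5883 -0.2748 -0.4383] res [0.1, 0.0, 0.1, -0.7, 0.1, 0.4, -0.6, 0.3, -0.0, 0.5, 0.3, -0.2, 0.0, -0.3]
scene (-0.1, 0.055, 0.01) [181.  74.]
top (-0.1, 0.055, 0.01) [428. 315.]
scene (-0.1, -0.055, 0.01) [ 17. 142.]
top (-0.1, -0.055, 0.01) [596. 388.]
scene (0.1, 0.055, 0.01) [368. 284.]
top (0.1, 0.055, 0.01) [556.  16.]
scene (0.1, -0.055, 0.01) [192. 370.]
top (0.1, -0.055, 0.01) [722.  87.]
scene (0.075, 0, 0.185) [256.  49.]
top (0.075, 0, 0.185) [684.  28.]
scene (-0.03, 0, 0.045) [157. 133.]
top (-0.03, 0, 0.045) [565. 239.]
part meas [ 0.56071426 -0.26084217  0.045     ] [ 0.56643751 -0.27036413  0.045     ] pred [ 0.56116352 -0.26211309  0.045     ]
0.095 [[196.0, 114.0], [610.0, 158.0], [246.0, 170.0], [644.0, 78.0]]
0.11 [[196.0, 93.0], [614.0, 154.0], [246.0, 149.0], [649.0, 73.0]]
0.12 [[195.0, 79.0], [618.0, 151.0], [246.0, 135.0], [652.0, 69.0]]
0.13 [[195.0, 64.0], [621.0, 149.0], [246.0, 120.0], [656.0, 66.0]]
0.14 [[195.0, 50.0], [624.0, 146.0], [245.0, 105.0], [659.0, 62.0]]
0.15 [[194.0, 35.0], [628.0, 143.0], [245.0, 90.0], [663.0, 59.0]]
roof/door corners
[0.8209 0.2483 0.2   ]
[ 0.8409 -0.0229  0.2   ]
[ 0.6549 -0.0367  0.2   ]
[0.6352 0.234  0.2   ]
[0.6214 0.2295 0.195 ]
[ 0.6398 -0.0338  0.195 ]
0.2718862282414614 0.1864570762778126 0.2639522420658031
handle top [ 0.61896142 -0.01283355  0.19697435] [ 4.7 -0.7  2.3  3.4] [ 0.6295197  -0.00671474  0.183     ] [ 0.60035624 -0.00259087  0.183     ]
```

```bash
python3 - <<'E'
from h import *
import cv2
for X in[(.603,-.0055,.183),(.603,-.0055,.11)]:
    print(proj("top",X),(proj("top",X)-[126,84])*3,(proj("scene",X)-[205,140])*3)
a=np.load("avg_scene.npy")[250:290,238:278];b=np.load("avg_top.npy")[158:198,350:390]
o=[]
for m in(a,b):
    m=np.clip((m-m.min())/(m.max()-m.min())*255,0,255).astype(np.uint8);o.append(cv2.resize(m,(400,400),interpolation=cv2.INTER_CUBIC))
cv2.imwrite("pics/ptr.png",np.hstack(o))
p=[.5883,-.2748,-.4383]
for z in(.095,.11,.12,.13,.14,.15):
    print(z,[((proj(n,T(p,X))-[c,r]+.5)*10-.5+[k,0]).round(0).tolist() for X in((.015,0,z),(.065,0,z)) for n,c,r,k in(("scene",238,250,0),("top",350,158,400))])
E
```

```text
[244.35351243 190.70306374] [355.06053728 320.10919121] [322.05725083 124.34631647]
[246.79880959 195.14525765] [362.39642878 333.43577296] [317.64407506 191.56549074]
0.095 [[166.0, 160.0], [476.0, 360.0], [278.0, 287.0], [552.0, 179.0]]
0.11 [[165.0, 113.0], [487.0, 351.0], [277.0, 239.0], [564.0, 168.0]]
0.12 [[164.0, 81.0], [494.0, 345.0], [277.0, 207.0], [572.0, 161.0]]
0.13 [[163.0, 49.0], [501.0, 339.0], [277.0, 174.0], [580.0, 153.0]]
0.14 [[163.0, 16.0], [509.0, 333.0], [277.0, 141.0], [588.0, 145.0]]
0.15 [[162.0, -17.0], [517.0, 326.0], [277.0, 108.0], [597.0, 137.0]]
```

View pics/ptr.png

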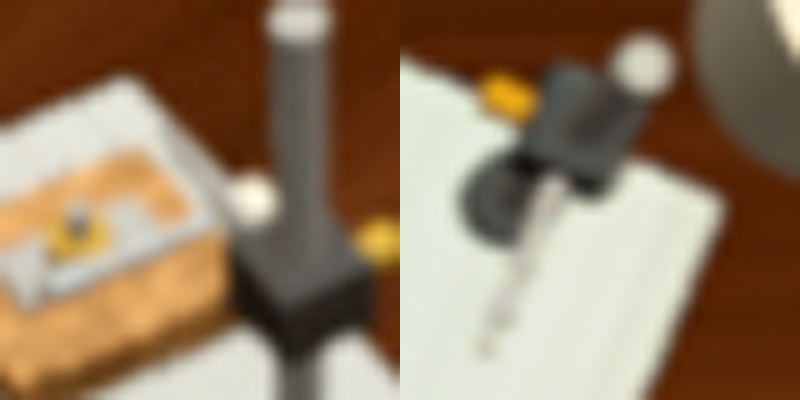

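Pointer: tip at about (165,125) in the left panel and (485,350) in the right, both consistent with a height of about 0.11. The scene view's handle bar top matches the prediction to within 1 px. Next I'll plan and check IK.

```bash
cat >> h.py <<'E'
from scipy.spatial.transform import Rotation
H=np.array([.6214,.2295]);PSI=.0705
def door(th,along,behind):   # world xy of a door point
    a=PSI-th;x=np.array([np.cos(a),np.sin(a)]);y=np.array([-x[1],x[0]])
    return H-along*y+behind*x
def rot(yaw):  # tool down, closing line (tool y) along yaw
    y=np.array([np.cos(yaw),np.sin(yaw),0]);z=np.array([0,0,-1.]);x=np.cross(y,z)
    return Rotation.from_matrix(np.c_[x,y,z]).as_rotvec()
E
python3 - <<'E'
from h import *
from workcell import bot
print("rot now",Rotation.from_rotvec(bot.current_tool_rot()).as_matrix().round(2).tolist())
for k in(0,np.pi):
    print("flip",k)
    for th in(0,.4,.8,1.2,1.5):
        q=bot.inverse_kinematics([*door(th,.234,-.035),.149],rot(PSI-th+np.pi/2+k));print(th,None if q is None else np.round(q,2))
    for th in(1.4,1.5,1.6):
        for z in(.141,.3):
            q=bot.inverse_kinematics([*door(th,.155,.063),z],rot(PSI-th+k));print("rack",th,None if q is None else np.round(q,2))
    q=bot.inverse_kinematics([.490,-.228,.091],rot(-.4383-np.pi/2+k));print("fin",None if q is None else np.round(q,2))
E
```

```text
rot now [[0.91, 0.42, -0.0], [0.42, -0.91, -0.0], [-0.0, 0.0, -1.0]]
flip 0
0 [-0.21  0.28  1.58  0.    1.27 -1.85]
0.4 [-0.2   0.06  1.84 -0.    1.24 -1.44]
0.8 [-0.1  -0.12  2.02  0.    1.25 -0.94]
1.2 [ 0.1  -0.18  2.07 -0.    1.26 -0.34]
1.5 [ 0.27 -0.12  2.01 -0.    1.25  0.13]
rack 1.4 [0.02 0.04 1.87 0.   1.23 1.35]
rack 1.4 [ 0.02 -0.07  1.67  0.    1.55  1.35]
rack 1.5 [ 0.05  0.03  1.89 -0.    1.23  1.48]
rack 1.5 [ 0.05 -0.09  1.68 -0.    1.55  1.48]
rack 1.6 [0.08 0.02 1.89 0.   1.23 1.61]
rack 1.6 [ 0.08 -0.1   1.69  0.    1.55  1.61]
fin [-0.66  0.2   1.81  0.    1.13  1.35]
flip 3.141592653589793
0 [-0.21  0.28  1.58  0.    1.27  1.29]
0.4 [-0.2   0.06  1.84 -0.    1.24  1.7 ]
0.8 [-0.1  -0.12  2.02  0.    1.25  2.2 ]
1.2 [ 0.1  -0.18  2.07 -0.    1.26  2.8 ]
1.5 None
rack 1.4 [ 0.02  0.04  1.87  0.    1.23 -1.79]
rack 1.4 [ 0.02 -0.07  1.67  0.    1.55 -1.79]
rack 1.5 [ 0.05  0.03  1.89 -0.    1.23 -1.66]
rack 1.5 [ 0.05 -0.09  1.68 -0.    1.55 -1.66]
rack 1.6 [ 0.08  0.02  1.89 -0.    1.23 -1.53]
rack 1.6 [ 0.08 -0.1   1.69 -0.    1.55 -1.53]
fin [-0.66  0.2   1.81  0.    1.13 -1.79]
```

```bash
python3 - <<'E'
from h import *
from workcell import bot
r=rot(PSI+np.pi/2);p=door(0,.234,-.035)
bot.line_to([.243,-.521,.30],max_speed=.25)
bot.goto([*p,.26],r)
bot.set_gripper(.45,20)
bot.line_to([*p,.149],max_speed=.12)
print(bot.current_contact_force(),bot.current_ee_pos())
bot.set_gripper(0,20)
print(bot.current_opening(),bot.current_grip_force(),bot.current_contact_force(),bot.current_clock())
E
```

```text
[-0.44982865  0.50656606  0.04873891] [ 0.60371358 -0.00653502  0.15010749]
0.1153134260072398 20.00077396631241 [-0.04726811 -5.07342739 -0.37292487] 6.1417
```

```bash
python3 - <<'E'
from h import *
from workcell import bot
for th in np.arange(.15,1.51,.15):
    bot.line_to([*door(th,.234,-.035),.149],rot(PSI-th+np.pi/2),max_speed=.12)
    print(round(th,2),np.round(bot.current_contact_force(),1),np.round(bot.current_ee_pos()[:2]-door(th,.234,-.035),4),round(bot.current_opening(),3))
    if np.linalg.norm(bot.current_contact_force())>35: break
print(bot.current_clock())
E
```

```text
0.15 [-1.5 -5.8  0.4] [-0.0006 -0.0017] 0.113
0.3 [-2.3 -7.4  1.2] [-0.0009 -0.0018] 0.114
0.45 [-4.3 -7.6  2.3] [-0.0012 -0.0017] 0.109
0.6 [-6.8 -6.4  4.5] [-0.0015 -0.0015] 0.113
0.75 [-7.7 -6.9  5.4] [-0.0018 -0.0012] 0.112
0.9 [-8.2 -5.4  6.2] [-0.002  -0.0008] 0.11
1.05 [-9.4 -4.6  7.8] [-0.002  -0.0003] 0.112
1.2 [-7.7 -2.5  7.3] [-0.0019  0.0001] 0.119
1.35 [-7.4 -0.2  5.3] [-0.0017  0.0004] 0.119
1.5 [-6.2  1.   5.4] [-0.0014  0.0006] 0.115
10.5583
```

Door is at about 1.5. Next: release, retreat up, and look at the lens in the rack.

```bash
python3 - <<'E'
from h import *
from workcell import bot
import cv2
bot.set_gripper(.4)
p=bot.current_ee_pos()
bot.line_to([p[0],p[1],.30],max_speed=.2)
bot.goto([.40,-.05,.33],rot(PSI-1.5))
bot.hold(.3)
o=[]
for n in("top","scene"):
    m=np.mean([bot.read_camera(n)["pixels"].astype(float) for _ in range(6)],0)
    X=[*door(1.5,.155,.063),.16]
    c=np.round(proj(n,X)).astype(int);c0=c-[40,40];print(n,c0)
    o.append(cv2.resize(m[c0[1]:c0[1]+80,c0[0]:c0[0]+80].astype(np.uint8),(400,400),interpolation=cv2.INTER_CUBIC))
    e=(0,400)[n=="scene"]
    for nm,pt in dict(grip=X,lens=[*door(1.5,.155-.078,.063),.16],hbar=[*door(1.5,.234,-.035),.183],doorend=[*door(1.5,.264,0),.195],doorend_in=[*door(1.5,.264,.015),.195],hend=[*door(1.5,.207,.063),.16]).items():
        print(nm,((proj(n,pt)-c0+.5)*5-.5+[e,0]).round(0))
cv2.imwrite("pics/open.png",np.hstack(o));print(bot.current_clock())
E
```

```text
top [141 208]
grip [204. 200.]
lens [180.  35.]
hbar [  2. 409.]
doorend [ 81. 465.]
doorend_in [114. 459.]
hend [220. 311.]
scene [259 113]
grip [602. 203.]
lens [724. 230.]
hbar [546.  79.]
doorend [481.  75.]
doorend_in [471.  84.]
hend [523. 186.]
14.0167
```

View pics/open.png

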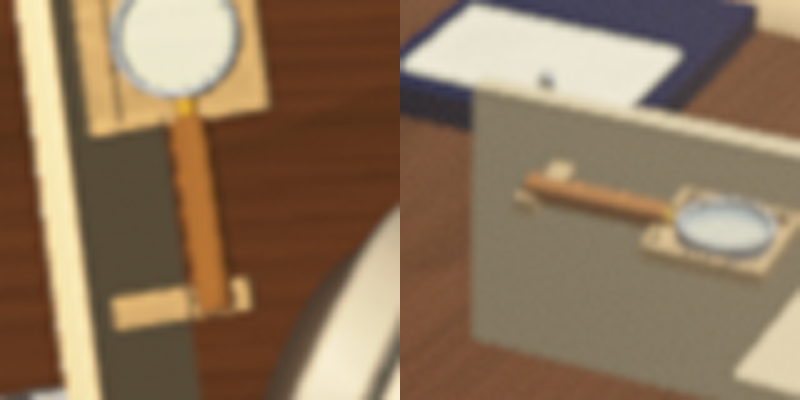

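Top panel: lens at (176,37) and handle mid at about (197,200). That is roughly 1 px towards the door from the prediction, or 2 mm. The lens sits flat in its rack, with the handle free between tray and cradle.

```bash
python3 - <<'E'
from h import *
from workcell import bot
r=rot(PSI-1.5);p=door(1.5,.155,.063)+[0,.002]
bot.goto([*p,.26],r)
bot.line_to([*p,.141],max_speed=.12)
f=bot.current_contact_force();print(f,bot.current_ee_pos()-np.r_[p,.141])
bot.set_gripper(0,25)
print(bot.current_opening(),bot.current_grip_force(),bot.current_contact_force())
p=bot.current_ee_pos()
bot.line_to([p[0],p[1],.24],max_speed=.08)
bot.hold(.3)
print(bot.current_opening(),bot.current_grip_force(),bot.current_contact_force(),bot.current_ft_torque(),bot.current_clock())
E
```

```text
[-0.45270334 -0.02404451  0.1131247 ] [ 7.16736929e-04 -1.91139497e-05  9.15988617e-04]
0.17258470119342503 25.000500082969666 [-0.0843303   0.33363445  2.7831544 ]
0.17030788711971173 24.999824166297913 [ 0.36620246  0.25760126 -0.82016812] [ 0.03822631 -0.0081957  -0.06344862] 18.1833
```

```bash
cat > look.py <<'E'
from h import *
from workcell import bot
import cv2
def look(name,X,s=5,half=40):
    o=[]
    for n in("top","scene"):
        m=np.mean([bot.read_camera(n)["pixels"].astype(float) for _ in range(6)],0)
        np.save(f"{name}_{n}.npy",m)
        c0=np.round(proj(n,X)).astype(int)-half;e=(0,400)[n=="scene"]
        o.append(cv2.resize(m[c0[1]:c0[1]+80,c0[0]:c0[0]+80].astype(np.uint8),(400,400),interpolation=cv2.INTER_CUBIC))
        p=[.5883,-.2748,-.4383]
        for nm,pt in dict(lens=X,part=[*PART,.045],coltop=T(p,(.075,0,.185)),tip=T(p,(.015,0,.11))).items():
            print(n,nm,((proj(n,pt)-c0+.5)*5-.5+[e,0]).round(0))
    cv2.imwrite(f"pics/{name}.png",np.hstack(o));print(bot.current_clock(),bot.current_opening(),bot.current_grip_force())
PART=np.array([.561,-.2615]);YAW=-.4383
def tcp(z,d=(0,0)): # TCP for lens centre over the part, lens height z
    return [*(PART+d-.078*np.array([np.cos(YAW),np.sin(YAW)])),z-.0181]
E
python3 - <<'E'
from look import *
r=rot(YAW-np.pi/2)
p=bot.current_ee_pos()
bot.line_to([.44,-.02,.26],max_speed=.2)
bot.line_to(tcp(.26),r,max_speed=.2)
bot.line_to(tcp(.15),r,max_speed=.1)
bot.hold(.4)
e=bot.current_ee_pos();print(e-np.array(tcp(.15)))
look("lens1",[*PART,.15])
E
```

```text
[ 6.34810304e-05 -4.09961828e-05  1.29473407e-04]
top lens [201. 204.]
top part [167. 227.]
top coltop [302. -11.]
top tip [223. 130.]
scene lens [602. 203.]
scene part [609. 366.]
scene coltop [720. 272.]
scene tip [652. 321.]
22.675 0.1699827848748173 24.99985545873642
```

View pics/lens1.png

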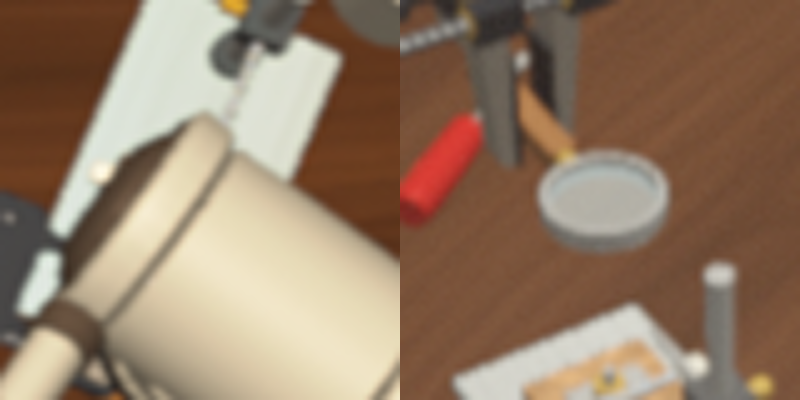

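The scene panel shows the lens at (604,201), within 0.5 px of the (602,203) prediction, so the grasp is right. The top view is blocked by the arm. In the scene view the stand's base sits about 1.4 px lower than the top-only fit. I'll use the mean of the two cameras' part positions, then descend and check the rim against the pointer.

```bash
sed -i 's/^PART=.*/PART=np.array([.5625,-.264]);YAW=-.4383/' look.py; python3 - <<'E'
from look import *
r=rot(YAW-np.pi/2)
bot.line_to(tcp(.15),r,max_speed=.05)
bot.line_to(tcp(.112),r,max_speed=.04)
bot.hold(.4)
e=bot.current_ee_pos();print(e-np.array(tcp(.112)),bot.current_contact_force(),bot.current_clock())
m=[np.load("lens1_scene.npy"),np.mean([bot.read_camera("scene")["pixels"].astype(float) for _ in range(8)],0)]
r0,c0=242,230
o=[cv2.resize(np.clip((a[r0:r0+50,c0:c0+50]-40)*1.4,0,255).astype(np.uint8),(400,400),interpolation=cv2.INTER_CUBIC) for a in m]
cv2.imwrite("pics/fin.png",np.hstack(o))
q=lambda X:((proj("scene",X)-[c0,r0]+.5)*8-.5).round(0).tolist()
p=[.5883+.0015,-.2748-.0025,-.4383]
print("lens",q([*PART,.112]),"part",q([*PART,.045]))
for z in(.1,.105,.11,.115,.12):print("tip",z,q(T(p,(.015,0,z))),q(T(p,(.065,0,z))))
c=np.array([np.cos(YAW),np.sin(YAW)])
for dz in(-.006,0,.006):print("rim near pointer",q([*(PART+.03*c),.112+dz]))
E
```

```text
[ 3.88980562e-05 -2.89770087e-05  8.51566711e-05] [-0.14435183  0.14156379 -1.95783236] 24.425
lens [119.0, 69.0] part [126.0, 232.0]
tip 0.1 [196.0, 186.0] [286.0, 288.0]
tip 0.105 [196.0, 174.0] [286.0, 275.0]
tip 0.11 [195.0, 161.0] [285.0, 263.0]
tip 0.115 [195.0, 148.0] [285.0, 250.0]
tip 0.12 [195.0, 135.0] [285.0, 237.0]
rim near pointer [170.0, 141.0]
rim near pointer [170.0, 126.0]
rim near pointer [169.0, 110.0]
```

View pics/fin.png

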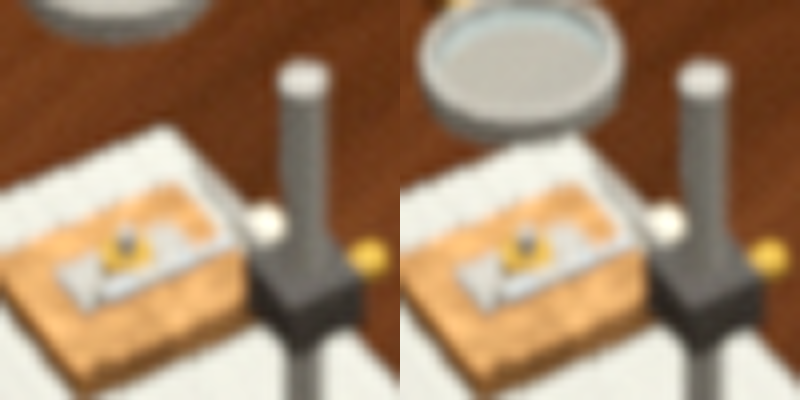

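```bash
python3 - <<'E'
import numpy as np,cv2
from h import *
m=np.load("avg_scene.npy");g=m.mean(2)
print("cols",list(range(248,264)))
for r in range(255,273):print(r,g[r,248:264].astype(int))
a=np.clip(cv2.resize(m[254:276,246:268],(600,600),interpolation=cv2.INTER_LANCZOS4),0,255)
cv2.imwrite("pics/tipzoom.png",a)
p=[.5898,-.2773,-.4383]
for z in(.1,.105,.11,.115,.12):print(z,proj("scene",T(p,(.015,0,z))).round(1),proj("scene",T(p,(.045,0,z))).round(1))
print("edge",proj("scene",T(p,(-.1,.055,.01))),proj("scene",T(p,(0,.055,.01))))
E
```

```text
cols [248, 249, 250, 251, 252, 253, 254, 255, 256, 257, 258, 259, 260, 261, 262, 263]
255 [85 84 83 83 81 82 81 81 82 81 83 82 84 83 85 84]
256 [83 83 83 82 82 81 82 83 82 83 84 85 83 81 84 82]
257 [ 91 108 115 103  89  81  83  84  84  84  83  83  83  83  83  84]
258 [139 167 175 156 118  88  83  84  82  84  83  84  84  85  83  84]
259 [189 205 208 194 158 113  87  82  83  83  84  83  84  83  85  83]
260 [212 215 214 210 190 154 113  87  85  81  83  84  84  84  84  82]
261 [214 215 214 214 208 189 151 109  87  85  84  83  84  83  83  80]
262 [212 213 214 214 213 202 175 140 108  88  84  82  83  83  81  79]
263 [212 211 212 213 212 204 185 166 141 108  88  82  81  82  80  82]
264 [209 202 201 200 203 206 194 177 166 142 108  86  80  80  81  81]
265 [197 184 180 177 184 198 201 183 174 166 141 105  84  78  81  83]
266 [181 168 164 162 167 182 196 191 178 175 168 141 104  84  89  95]
267 [170 164 161 159 163 172 187 197 191 180 178 170 142 125 138 146]
268 [168 167 168 168 170 174 180 192 198 191 181 179 176 182 197 202]
269 [173 177 179 181 179 175 172 177 192 199 185 174 185 204 218 226]
270 [184 190 193 193 186 174 167 168 182 196 188 172 172 193 212 223]
271 [189 197 199 198 191 181 174 175 184 199 195 177 162 171 192 200]
272 [182 195 199 199 196 192 189 190 192 197 191 176 161 147 161 161]
0.1 [254.1 264.9] [260.7 272.4]
0.105 [254.  263.3] [260.7 270.8]
0.11 [254.  261.7] [260.7 269.2]
0.115 [253.9 260.1] [260.6 267.6]
0.12 [253.9 258.5] [260.6 266. ]
edge [250.5471023  257.34531052] [270.41775774 279.6852435 ][ WARN:0@0.335] global loadsave.cpp:1063 imwrite_ Unsupported depth image for selected encoder is fallbacked to CV_8U.
```

View pics/tipzoom.png

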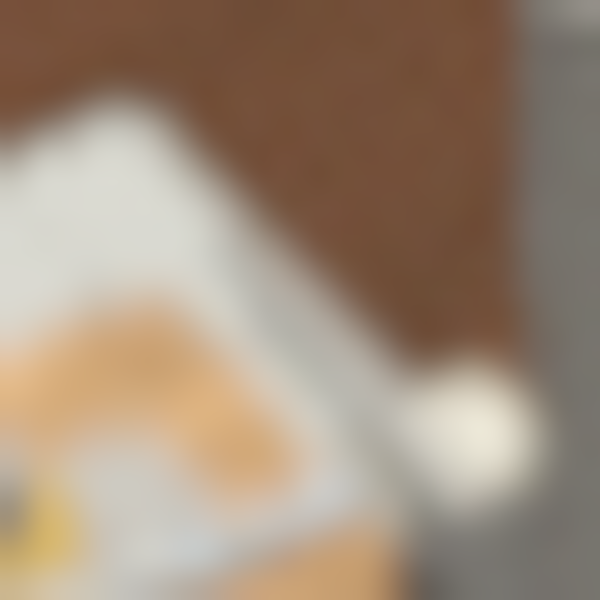

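The zoom shows the grey pointer lying along the base edge, with its tip at about pixel (254,262.4). That gives a focal height of about 0.108. I'll lower the lens to that height and hand in.

```bash
python3 - <<'E'
from look import *
r=rot(YAW-np.pi/2)
bot.line_to(tcp(.108),r,max_speed=.02)
bot.hold(.6)
print(bot.current_ee_pos()-np.array(tcp(.108)),bot.current_grip_force(),bot.current_opening(),bot.current_clock())
print(bot.job_done())
E
```

```text
[ 1.23065946e-05 -1.44557316e-05  1.43423404e-05] 24.99985009431839 0.17139519411699586 25.775
the job is handed in; nothing more can be done
None
```

I swung the door open to about 1.5 rad, took the lens from its rack and handed the job in at 25.8 s with the lens held steady over the tuning machine at about 108 mm. No verdict came back; the pointer height and the lens centring are camera estimates, good to a few millimetres, and I did not look again after the last 4 mm drop.

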